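# Point out the clasp for the self-timer photograph

## Robot

A 6-joint arm with a two-finger parallel gripper is mounted at the origin on the work surface. World frame = base frame: x ahead of the robot, y to its left, z up, the work surface at z = 0. Lengths are in m, angles in rad, forces in N, time in s.
With the tool pointing down it reaches from about 0.35 to 0.775 m from the base axis. Payload 5.5 kg.
Tool frame: the origin (TCP) lies between the finger pads, 19 mm behind the fingertips; this is the grasp point; z points along the fingers, y is the line along which they close (so a half turn about z gives the same grasp; the last joint's range is limited). The gripper opens to 85 mm and grips with 20 to 120 N. Pads are 22 mm wide; open, the fingers measure 114 mm over their backs; the gripper's body (76 mm by 85 mm) begins 54 mm behind the grasp point. The pads swing forward as they close: fully open they stand 13 mm farther back than shut.
Start: joints at [-0.14, 0.313, 0.046, 1.304, 0, 1.431], TCP at [0.575, -0, 0.25] pointing down, gripper open.
Joint ranges: [-2.76, 2.76], [-0.86, 1.69], [-1.03, 1.26], [-2.2, 2.34], [-1.47, 1.5], [-3.14, 3.14]. Speed limits (rad/s): [2.57, 2.57, 3.14, 3.14, 3.14, 3.14].

## Interface

Orientations are given as a unit quaternion [w, x, y, z].
In Python, from workcell import env gives the robot as it stands.
- The arm moves only by the shell command python3 -m pendant 'ROWS' [FORCE]. ROWS is JSON, a list of rows, each an object with "travel": the shift along the tool's x, y, z scaled (see below), a list of three; "rot": the turn, a rotation vector about the tool's x, y, z scaled (see below), a list of three; "fingers": the opening, from -1 (shut) to 1 (fully open). In form: [{"travel": [dx, dy, dz], "rot": [wx, wy, wz], "fingers": fingers}, ...]. A call has 1 to 10 rows; each row is the pose to reach, as a shift and turn from the pose commanded when the call began, along the tool's axes at that moment; what a row does not reach only later rows make up. The controller multiplies each number of a shift by 0.12 m and each number of a turn by 60 degrees. A row lasts 1/10 s, in which the tool goes at most 50 mm and 8.59 degrees, less where a joint would pass 70% of its speed; a pose out of reach is approached as far as the arm can. A call with a number of a shift or a turn outside -1 to 1 is refused whole. A call with a gripper value outside its range is refused whole. The fingers move at their own pace and stop on an object; FORCE is the grip in N (left out, the last holds). Time passes only in rows, so rows that repeat a pose let the fingers close. It gives the time, the measured TCP pose, the force, the opening and the grip force at its end, in the units of the state.
- env.get_state(): the state, without advancing time (a new reading comes with each control period).
- env.read_camera(name): name is "scene" or "side" or "wrist"; returns (picture, depth): 420x560x3 uint8, blue, green, red; 420x560 float32, m along the optical axis (not along the pixel's ray), 0 where there is no reading.
- env.camera_model(name): a dict with "fovy" (degrees; the focal length in pixels is half the picture's height over the tangent of half this angle, whatever the lens; pixels are square), "cx", "cy" (the principal point, pixels), "k1" (the pictures are not rectified: a ray, as slopes to the right and down, at radius r is drawn at 1 + k1 r^2 times it, then the intrinsics apply), "rvec" (rotation vector, rad) and "tvec" (3), from world to camera coordinates, as OpenCV has them; the wrist camera has in their place "T_tool_cam" (4x4, takes a point from camera to tool coordinates, whose origin is the TCP and whose axes are the flange's). Camera axes: x right, y down, z forward; pixel columns grow to the right and rows downward; lengths in m; the calibration is good to about 2 mm. A picture is of the moment at which its call begins: read the wrist's pose just before it. camera_model takes no time and is no camera call.
- env.hand_in(): hands the job in; it is judged then, once.
Trained networks look in the newest picture that a camera, given by its name, has taken for a name from the list of things; names that differ only in an ending like _2 or _b are one class to them, and where a whole thing is asked for, a point or a joint stands for the part that bears it (a point fixed in the world has none). Each returns a list of dicts, best first, with "conf" (0 to 1); they miss things now and then, are a little off and sometimes report something else, mostly with a low value. They report only what shows in the picture. A call takes as long as a camera call. They do not tell look-alikes from the thing itself.
- env.outline_of(camera, target): "mask" (420x560 bool, what is visible of it) and "xy" ([column, row] in pixels, amid what is visible of it).
The state is a dict: "clock": time; "joint_pos": joint angles; "qvel": joint speeds; "tau": joint torques, N m; "tcp_pos": TCP position; "orientation": TCP orientation; "wrist_force": force on the tool from outside, world axes, zero at the start; "ft_torque": the same for the moment, N m; "finger_gap": finger opening in m; "grip_force": force on a finger pad.
Only numpy, scipy, OpenCV 4.12 (cv2) and the standard library are available. Lean on these libraries where they do the work, as an engineer would, in place of code of your own. Each camera call takes 0.05 s, during which the arm holds its last target. There are 200 camera calls.

## Task

We are photographing the clasp of the long clutch, the longer of the two rectangular clutches whose lids stand ajar. Gently press its lid down with the fingertips until it is shut, without touching the clasp or shifting the clutch, then press the round button of the shutter remote right down and let it go, which starts the phone's self-timer. Then point straight down at the clasp, fingertips just above its middle and touching nothing, and stay there for three seconds while the picture is taken; pick nothing up and leave everything else as it stands.

Things in the scene. Friction and masses are not known exactly. Their poses are not given: they have to be found in the camera images.
- clutch_long: Long hard clutch on its back, loose, 0.5 kg: 110 (x) by 210 (y) by 44 mm high shut, dark green leather, brass edges. Lower shell 26 mm high, flat-topped lid 18 mm thick. Origin: centre of the underside. Hinge line along y at x = +55, z = 26 mm, the side away from the robot; shut lid's free edge at x = -55 mm. The longer of the two, oval clasp; the two may swap places.
- lid_long (a joint): Opening angle of the long clutch's lid: 0 shut, about 0.25 to 0.5 rad at the start; the free edge rises as it grows. A friction hinge: the lid stays where it is left. Pressing straight down on its flat top 70 mm from the hinge line takes under 4 N.
- clasp_long: Oval brass clasp set with clear stones, fixed on top of the long clutch's lid and moving with it: 28 mm (its x) by 46 mm (its y), standing 8 mm off the lid, its middle 86 mm from the hinge line and midway along the clutch. Origin: middle of the clasp's top face; z is out of the lid. Not to be touched.
- shutter_top (a point): Middle of the top of the shutter remote's round white button, 26 mm across, 20 mm above the table when up, z up. The remote is a flat black 74 x 44 x 14 mm case stuck to the table.
- shutter (a joint): How far the shutter button is pressed: 0 up, 0.004 m fully down. A spring returns it; fully down takes about 4 N.
- clutch_short: Short hard clutch, lying in the same way and of the same leather and build but 110 mm by 140 mm, with a straight bar clasp; its lid stands ajar too (0.25 to 0.5 rad, its edge up to 100 mm above the table). Loose. Origin: centre of the underside. To be left as it is.
- short_edge (a point): Middle of the top of the short clutch's lid at its free edge; moves with that lid.
- clutch_round: Round green clutch, 120 mm across, 40 mm high, with a two-ball clasp, lying flat; loose. Origin: centre of the underside. To be left alone.
- spool: Thread spool standing upright, 38 mm across, 52 mm high; loose. Origin: centre of the underside.
- loupe: Small folding stand loupe, 42 x 42 mm, 47 mm high; loose. Origin: centre of the underside.
- jar: Edge-paint jar, 52 mm across, 62 mm high; loose. Origin: centre of the underside.
- brush: Flat brush lying on the table, its handle along its x; loose. Origin: underside.
- tray: Open wooden tray of metal findings, 120 x 80 x 28 mm; loose. Origin: centre of the underside.
There are look-alikes about, which are no part of the job. What is shaped like the clutch_long but orange is not meant. Of the things shaped like the part that bears shutter_top, the black one is meant.

How it is judged:
On the way, in this order (a step that is already met when the one before it is completed fails the run):
1. the long clutch's lid is pressed shut (under 0.05 rad) (value of joint lid_long below 0.05 rad), for 0.2 s.
2. the shutter button is pressed at least 2.8 mm down, the lid still shut (value of joint lid_long below 0.05 rad and value of joint shutter above 0.0028 m), for 0.05 s.
3. the tool points down (within 0.5 rad) at the clasp of the shut clutch, TCP within 18 mm sideways of its middle and 12 to 65 mm above it, button up and nothing touched, for 2.5 s (value of joint lid_long below 0.05 rad and value of joint shutter below 0.001 m and horizontal distance between the grasp point and clasp_long below 0.018 m and z of the grasp point in the frame of clasp_long between 0.012 and 0.065 m and angle between the grasp point's own z axis and vertical above 2.64 rad and contact force between each of the fingers, the arm and anything else below 0.1 N), for 2.5 s.
At the end, for the whole second after the job is handed in: Lid of the long clutch shut (within 0.05 rad), that clutch flat and at rest within 30 mm of where it lay, the shutter button up again, and the short clutch, its lid and all other things within 20 mm of where they were (value of joint lid_long below 0.05 rad and distance of clutch_long from where it was at the start of the episode below 0.03 m and angle between clutch_long's own z axis and vertical below 0.1 rad and height (world z) of clutch_long below 0.012 m and linear speed of clutch_long below 0.01 m/s and value of joint shutter below 0.001 m and distance of each of clutch_short, short_edge, clutch_round, spool, loupe, jar, brush, tray from where it was at the start of the episode below 0.02 m); the robot touches nothing.
It fails at once if the clasp is touched (contact force between clasp_long and anything else above 0.1 N).
It fails at once if the long clutch is lifted, tipped or shoved more than 30 mm (height (world z) of clutch_long above 0.012 m or angle between clutch_long's own z axis and vertical above 0.1 rad or distance of clutch_long from where it was at the start of the episode above 0.03 m).
It fails at once if the long clutch is pressed with more than 35 N (contact force between the fingers and clutch_long above 35 N).
It fails at once if the short clutch or its lid is moved more than 20 mm (distance of any of clutch_short, short_edge from where it was at the start of the episode above 0.02 m).
It fails at once if another thing is moved more than 20 mm or lifted (distance of any of clutch_round, spool, loupe, jar, brush, tray from where it was at the start of the episode above 0.02 m).
It also fails if it takes over 54 s, if anything falls off the work surface, if the arm or the gripper's body presses on something with over 40 N, if the wrist force passes 120 N, or if a joint passes its speed limit or range.

## Working session

There is one attempt and no reset: what is moved stays moved. The work goes in short steps, Python scripts to look and compute and a shell command to move; the robot and the scene stay as the last step left them, time stands still between calls to the robot, and variables do not carry over. Pictures are saved under pics/ and viewed, at most 10 in all, crops included, and the job is handed in when it is done.

```bash
mkdir -p pics; cat > h.py <<'E'
import numpy as np, cv2
from scipy.spatial.transform import Rotation as R
from workcell import env
def cam(name):
    m=env.camera_model(name); s=env.get_state()
    p,d=env.read_camera(name); return m,s,p,d
def world(m,s,d):
    h,w=d.shape; f=h/2/np.tan(np.radians(m["fovy"])/2)
    K=np.array([[f,0,m["cx"]],[0,f,m["cy"]],[0,0,1.]])
    u,v=np.meshgrid(np.arange(w),np.arange(h))
    pts=np.stack([u,v],-1).reshape(-1,1,2).astype(np.float64)
    n=cv2.undistortPoints(pts,K,np.array([m["k1"],0,0,0,0.])).reshape(h,w,2)
    c=np.dstack([n*d[...,None],d])
    if "T_tool_cam" in m:
        T=np.array(m["T_tool_cam"]); c=c@T[:3,:3].T+T[:3,3]
        q=s["orientation"]; return c@R.from_quat([q[1],q[2],q[3],q[0]]).as_matrix().T+s["tcp_pos"]
    Rm=cv2.Rodrigues(np.array(m["rvec"],float))[0]
    return (c-np.array(m["tvec"]).ravel())@Rm
E
python3 - <<'E'
from h import *
print(env.get_state())
for c in ["scene","side"]:
    m,s,p,d=cam(c); W=world(m,s,d); W[d==0]=np.nan
    cv2.imwrite(f"pics/{c}.png",p); np.savez(f"{c}.npz",p=p,W=W,d=d)
    for t in ["clutch_long","clasp_long","shutter_top","clutch_short","clutch_round","spool","loupe","jar","brush","tray"]:
        for r in env.outline_of(c,t):
            w=W[r["mask"]]; print(c,t,round(r["conf"],2),np.round(r["xy"]),r["mask"].sum(),np.round(np.nanmedian(w,0),3),np.round(np.nanpercentile(w,2,axis=0),3),np.round(np.nanpercentile(w,98,axis=0),3))
E
```

```text
{'clock': 0.0, 'joint_pos': array([-1.39630736e-01,  3.13992822e-01,  4.49930570e-02,  1.30361606e+00,
       -1.06135957e-05,  1.43119120e+00]), 'qvel': array([ 3.77359853e-04, -1.92282371e-04,  9.69840058e-05,  5.76467894e-05,
       -2.90089401e-04,  4.81470812e-05]), 'tau': array([-2.90074182e-03, -4.80629075e+01,  2.98531097e+01,  1.95313990e-02,
       -3.83516899e-04, -4.27451073e-05]), 'tcp_pos': array([5.74522176e-01, 3.68371878e-05, 2.49118921e-01]), 'orientation': array([-7.23357856e-04,  7.07115540e-01,  7.07097437e-01, -5.51743649e-04]), 'wrist_force': array([-0.61855112,  0.45581312, -0.07920889]), 'ft_torque': array([-0.02945637, -0.00623874, -0.05270431]), 'grip_force': 0.0, 'finger_gap': 0.08546786634977133}
scene clutch_long 0.92 [213. 170.] 2022 [ 0.382 -0.32   0.042] [ 0.287 -0.426  0.001] [ 0.443 -0.22   0.049]
scene clutch_long 0.69 [440. 300.] 588 [0.638 0.457 0.044] [0.585 0.433 0.   ] [0.65  0.481 0.064]
scene clutch_long 0.68 [209. 215.] 3117 [ 0.604 -0.208  0.052] [ 0.538 -0.325  0.001] [ 0.645 -0.118  0.075]
scene clasp_long 0.49 [212. 201.] 123 [ 0.563 -0
[... 2188 characters left out ...]
0.639 -0.424  0.03 ]
side clutch_short 0.88 [279. 164.] 1218 [0.614 0.209 0.047] [0.564 0.16  0.003] [0.677 0.302 0.093]
side clutch_round 0.96 [333. 195.] 909 [0.747 0.011 0.041] [ 0.696 -0.028  0.004] [0.803 0.08  0.045]
side spool 0.48 [222. 177.] 153 [0.403 0.182 0.037] [0.389 0.175 0.006] [0.419 0.206 0.056]
side loupe 0.65 [239. 244.] 331 [ 0.422 -0.147  0.028] [ 0.399 -0.166  0.002] [ 0.446 -0.124  0.052]
side jar 0.41 [272. 136.] 113 [0.628 0.436 0.036] [ 0.53  -0.015 -0.003] [0.661 0.53  0.296]
side brush 0.7 [226. 143.] 268 [0.447 0.47  0.015] [0.336 0.446 0.003] [0.517 0.506 0.021]
side tray 0.87 [320. 333.] 1881 [ 0.576 -0.469  0.013] [ 0.519 -0.512  0.002] [ 0.638 -0.425  0.03 ]
```

View pics/scene.png

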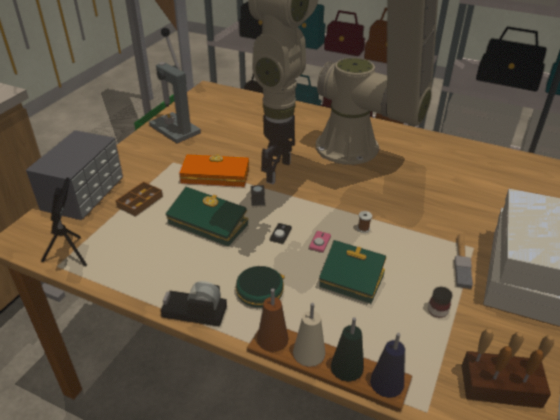

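View pics/side.png

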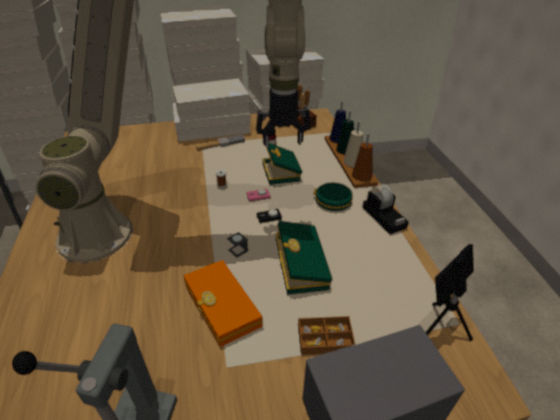

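The candidates for the long clutch in the scene view are the green one at (209,215), the orange look-alike at (213,170) and the short green one with a bar clasp at (350,271). I choose (209,215). For the remote there is a black one at (281,233) and a pink one at (320,241); I choose the black one. Next I'll move the wrist camera closer to check.

```bash
python3 -m pendant '[{"travel":[-0.4,0,-0.3],"rot":[0,0,0],"fingers":-1},{"travel":[-0.8,0,-0.5],"rot":[0,0,0],"fingers":-1},{"travel":[-1,0,-0.6],"rot":[0,0,0],"fingers":-1},{"travel":[-1,0,-0.6],"rot":[0,0,0],"fingers":-1},{"travel":[-1,0,-0.6],"rot":[0,0,0],"fingers":-1},{"travel":[-1,0,-0.6],"rot":[0,0,0],"fingers":-1}]'
python3 - <<'E'
from h import *
m,s,p,d=cam("wrist"); W=world(m,s,d); W[d==0]=np.nan
cv2.imwrite("pics/w1.png",p); np.savez("w1.npz",p=p,W=W,d=d)
print(np.round(m["T_tool_cam"],3))
for t in ["clutch_long","clasp_long","shutter_top"]:
    for r in env.outline_of("wrist",t):
        w=W[r["mask"]]; print(t,round(r["conf"],2),np.round(r["xy"]),r["mask"].sum(),np.round(np.nanmedian(w,0),3),np.round(np.nanpercentile(w,2,axis=0),3),np.round(np.nanpercentile(w,98,axis=0),3))
E
```

```text
clock: 1.7
tcp_pos: [0.5747, -0.1192, 0.3212]
orientation: [-0.001, 0.707, 0.707, -0.0]
wrist_force: [0.5, 0.0, 1.4]
finger_gap: 0.0001
grip_force: 0.0
[[-0.    -0.95  -0.311  0.079]
 [ 1.     0.    -0.001  0.001]
 [ 0.001 -0.311  0.95  -0.124]
 [ 0.     0.     0.     1.   ]]
clutch_long 0.93 [290. 216.] 7424 [ 0.59  -0.174  0.058] [ 0.534 -0.276  0.025] [ 0.641 -0.118  0.076]
clutch_long 0.65 [137. 283.] 7391 [ 0.355 -0.289  0.045] [ 0.284 -0.381  0.006] [ 0.418 -0.219  0.051]
clasp_long 0.9 [267. 247.] 439 [ 0.557 -0.217  0.075] [ 0.537 -0.233  0.069] [ 0.574 -0.201  0.078]
clasp_long 0.83 [123. 315.] 490 [ 0.33  -0.342  0.051] [ 0.306 -0.363  0.045] [ 0.345 -0.32   0.053]
shutter_top 0.59 [258.  87.] 300 [ 0.546 -0.012  0.02 ] [ 0.534 -0.023  0.019] [ 0.556 -0.001  0.022]
```

View pics/w1.png

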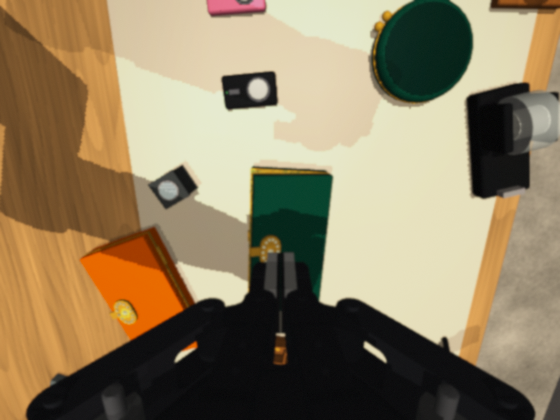

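The wrist view shows the green clutch with its oval clasp at (267,247) and the black remote's white button at (258,88). This confirms the choice. Now I'll fit the lid geometry.

```bash
cat > fit.py <<'E'
from h import *
def green(p,W):
    hsv=cv2.cvtColor(p,cv2.COLOR_BGR2HSV)
    g=(hsv[...,0]>60)&(hsv[...,0]<95)&(hsv[...,1]>90)
    return W[g&(W[...,0]>.5)&(W[...,0]<.68)&(W[...,1]>-.36)&(W[...,1]<-.08)&(W[...,2]>.012)]
E
python3 - <<'E'
from fit import *
def plane(q):
    for i in range(8):
        A=np.c_[q[:,:2],np.ones(len(q))]; c=np.linalg.lstsq(A,q[:,2],rcond=None)[0]
        r=q[:,2]-A@c; k=abs(r)<max(.003,1.5*np.median(abs(r))); q=q[k]
    return c,q
allq=[]
for n in ["scene","side","w1"]:
    z=np.load(n+".npz"); q=green(z["p"],z["W"]); q=q[q[:,2]>.035]; c,i=plane(q)
    rect=cv2.minAreaRect((i[:,:2]*1000).astype(np.float32))
    print(n,len(q),len(i),"slope",np.round(c,3),"yaw",np.round(np.arctan2(c[1],c[0]),3),"tilt",np.round(np.arctan(np.hypot(c[0],c[1])),3),rect)
    allq.append(i)
    # table + side-wall points footprint
    W=z["W"]; k=(W[...,0]>.5)&(W[...,0]<.68)&(W[...,1]>-.36)&(W[...,1]<-.08)&(W[...,2]>.012)
    print("  footprint",cv2.minAreaRect((W[k][:,:2]*1000).astype(np.float32)))
E
```

```text
scene 1187 899 slope [-0.288  0.017  0.232] yaw 3.082 tilt 0.281 ((592.76318359375, -221.39686584472656), (204.1528778076172, 99.5035400390625), 86.491455078125)
  footprint ((588.1956787109375, -224.10890197753906), (217.03305053710938, 117.6072998046875), 87.61836242675781)
side 1908 1722 slope [-0.288  0.019  0.233] yaw 3.076 tilt 0.281 ((585.5626220703125, -229.57603454589844), (206.01943969726562, 103.4610824584961), 86.75138092041016)
  footprint ((582.293212890625, -224.75445556640625), (215.40269470214844, 118.42742919921875), 86.79003143310547)
w1 6093 4311 slope [-0.289  0.016  0.233] yaw 3.085 tilt 0.281 ((589.3767700195312, -201.3690185546875), (130.0218505859375, 103.60064697265625), 86.1048355102539)
  footprint ((576.2351684570312, -209.15878295898438), (221.6172332763672, 134.92665100097656), 87.26959991455078)
```

```bash
python3 -m pendant '[{"travel":[-0.18,-0.06,0.4],"rot":[0,0,0],"fingers":-1},{"travel":[-0.36,-0.12,0.8],"rot":[0,0,0],"fingers":-1},{"travel":[-0.36,-0.12,1],"rot":[0,0,0],"fingers":-1},{"travel":[-0.36,-0.12,1],"rot":[0,0,0],"fingers":-1}]'
python3 -m pendant '[{"travel":[0,0,0.35],"rot":[0,0,0],"fingers":-1},{"travel":[0,0,0.7],"rot":[0,0,0],"fingers":-1},{"travel":[0,0,0.8],"rot":[0,0,0],"fingers":-1},{"travel":[0,0,0.8],"rot":[0,0,0],"fingers":-1},{"travel":[0,0,0.8],"rot":[0,0,0],"fingers":-1}]'
python3 - <<'E'
from h import *
for c in ["side"]:
    m,s,p,d=cam(c); cv2.imwrite("pics/s2.png",cv2.resize(p[150:350,180:400],None,fx=3,fy=3)); print(s["tcp_pos"],s["wrist_force"])
E
```

```text
clock: 2.3
tcp_pos: [0.5574, -0.1618, 0.1971]
orientation: [-0.004, 0.707, 0.707, -0.002]
wrist_force: [-0.6, 0.1, 0.2]
finger_gap: -0.0003
grip_force: 0.0
clock: 2.8
tcp_pos: [0.5622, -0.1634, 0.1083]
orientation: [0.001, 0.707, 0.707, 0.001]
wrist_force: [0.0, 0.2, 0.2]
finger_gap: 0.0
grip_force: 0.0
[ 0.56216087 -0.16337303  0.10832929] [0.04480729 0.18520134 0.24082502]
```

View pics/s2.png

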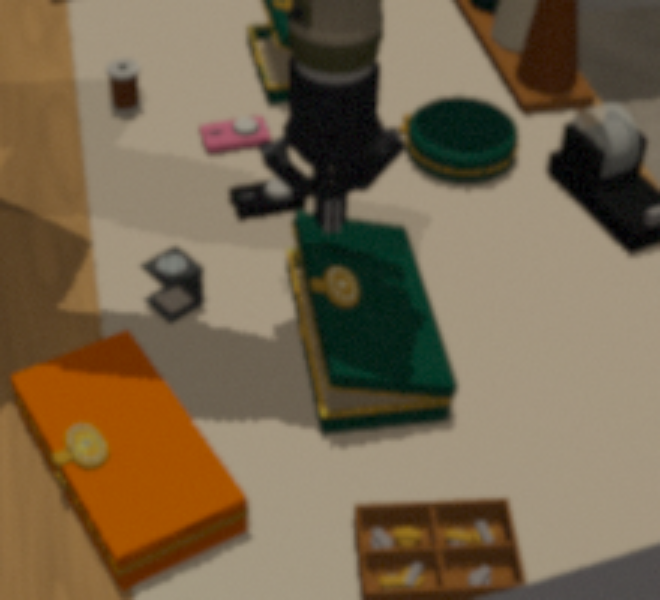

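The closed fingertips at (335,225) are above the near end of the lid, well clear of the clasp at (340,285). Next I'll press slowly.

```bash
python3 -m pendant '[{"travel":[0,0,0.04],"rot":[0,0,0],"fingers":-1},{"travel":[0,0,0.08],"rot":[0,0,0],"fingers":-1},{"travel":[0,0,0.12],"rot":[0,0,0],"fingers":-1},{"travel":[0,0,0.16],"rot":[0,0,0],"fingers":-1},{"travel":[0,0,0.2],"rot":[0,0,0],"fingers":-1},{"travel":[0,0,0.24],"rot":[0,0,0],"fingers":-1},{"travel":[0,0,0.27],"rot":[0,0,0],"fingers":-1},{"travel":[0,0,0.3],"rot":[0,0,0],"fingers":-1},{"travel":[0,0,0.32],"rot":[0,0,0],"fingers":-1},{"travel":[0,0,0.32],"rot":[0,0,0],"fingers":-1}]'
```

```text
clock: 3.85
tcp_pos: [0.5605, -0.1631, 0.0672]
orientation: [-0.0, 0.707, 0.707, -0.0]
wrist_force: [0.1, -0.5, 0.6]
finger_gap: -0.0
grip_force: 0.0
```

```bash
python3 -m pendant '[{"travel":[0,0,0.015],"rot":[0,0,0],"fingers":-1},{"travel":[0,0,0.03],"rot":[0,0,0],"fingers":-1},{"travel":[0,0,0.035],"rot":[0,0,0],"fingers":-1},{"travel":[0,0,0.035],"rot":[0,0,0],"fingers":-1}]'
```

```text
clock: 4.25
tcp_pos: [0.5607, -0.1632, 0.0633]
orientation: [0.0, 0.707, 0.707, 0.0]
wrist_force: [-0.5, -0.5, 0.0]
finger_gap: -0.0001
grip_force: 0.0
```

```bash
cat >> fit.py <<'E'
def tilt(c):
    m,s,p,d=cam(c); W=world(m,s,d); W[d==0]=np.nan; q=green(p,W); q=q[q[:,2]>.035]
    for i in range(8):
        A=np.c_[q[:,:2],np.ones(len(q))]; k=np.linalg.lstsq(A,q[:,2],rcond=None)[0]
        r=q[:,2]-A@k; q=q[abs(r)<max(.003,1.5*np.median(abs(r)))]
    rect=cv2.minAreaRect((q[:,:2]*1000).astype(np.float32))
    print(c,len(q),np.round(k,3),"z",np.round(np.median(q[:,2]),4),rect); return p
E
python3 - <<'E'
from fit import *
tilt("scene"); p=tilt("side")
cv2.imwrite("pics/s3.png",cv2.resize(p[200:300,250:350],None,fx=6,fy=6))
E
```

```text
scene 418 [0.006 0.003 0.04 ] z 0.0437 ((587.8756103515625, -221.9151611328125), (203.25975036621094, 103.65059661865234), 87.55472564697266)
side 1312 [-0.015  0.017  0.059] z 0.0454 ((579.9502563476562, -231.37606811523438), (202.43556213378906, 106.35903930664062), 86.7896957397461)
```

View pics/s3.png

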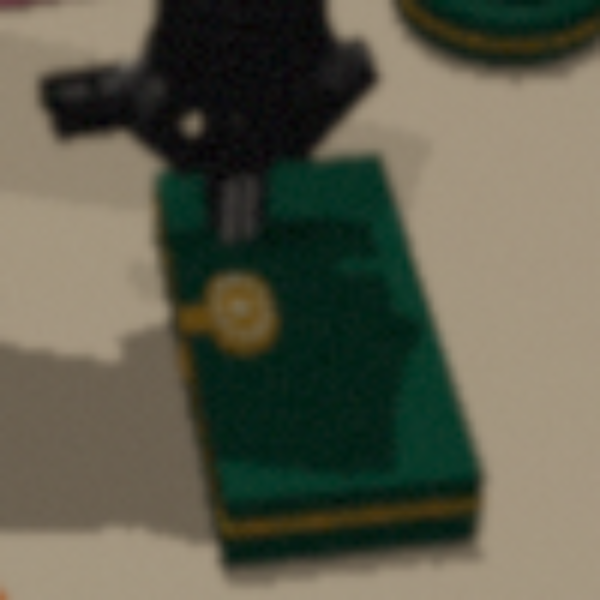

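The lid is now lying flat. I'll add a little more pressure until force shows, so I know it's fully shut.

```bash
python3 -m pendant '[{"travel":[0,0,0.01],"rot":[0,0,0],"fingers":-1},{"travel":[0,0,0.02],"rot":[0,0,0],"fingers":-1},{"travel":[0,0,0.02],"rot":[0,0,0],"fingers":-1}]'
```

```text
clock: 4.65
tcp_pos: [0.5609, -0.1633, 0.0627]
orientation: [0.001, 0.707, 0.707, 0.0]
wrist_force: [-3.6, 1.1, 10.3]
finger_gap: 0.0003
grip_force: 5.5
```

```bash
python3 -m pendant '[{"travel":[0,0,-0.2],"rot":[0,0,0],"fingers":-1},{"travel":[0,0,-0.5],"rot":[0,0,0],"fingers":-1},{"travel":[0.3,-0.06,-0.7],"rot":[0,0,0],"fingers":-1},{"travel":[0.7,-0.12,-0.7],"rot":[0,0,0],"fingers":-1},{"travel":[1,-0.12,-0.7],"rot":[0,0,0],"fingers":-1},{"travel":[1,-0.12,-0.7],"rot":[0,0,0],"fingers":-1}]'
python3 - <<'E'
from fit import *
m,s,p,d=cam("wrist"); W=world(m,s,d); W[d==0]=np.nan
print(s["tcp_pos"],s["wrist_force"])
hsv=cv2.cvtColor(p,cv2.COLOR_BGR2HSV)
for r in env.outline_of("wrist","shutter_top"):
    k=r["mask"]; w=W[k]; print(round(r["conf"],2),r["xy"],k.sum(),np.round(np.nanmedian(w,0),4),np.round(np.nanpercentile(w,3,axis=0),3),np.round(np.nanpercentile(w,97,axis=0),3))
cv2.imwrite("pics/w2.png",p)
tilt("scene");tilt("side")
E
```

```text
clock: 5.25
tcp_pos: [0.5456, -0.0394, 0.1454]
orientation: [-0.0, 0.705, 0.709, 0.0]
wrist_force: [-0.2, -0.2, -1.8]
finger_gap: 0.0001
grip_force: 0.0
[ 0.54555539 -0.03936922  0.14543491] [-0.24558567 -0.22927599 -1.75337765]
0.82 [276.6, 170.6] 665 [ 0.5454 -0.0102  0.0202] [ 0.535 -0.021  0.019] [0.556 0.    0.022]
0.63 [259.9, 18.8] 1118 [0.5309 0.1027 0.0207] [0.52  0.092 0.017] [0.542 0.114 0.022]
scene 811 [0.005 0.    0.04 ] z 0.0435 ((586.6962890625, -220.93386840820312), (203.13890075683594, 102.03743743896484), 85.95704650878906)
side 1885 [-0.001  0.005  0.047] z 0.045 ((579.5376586914062, -228.982421875), (206.139892578125, 106.40962219238281), 86.87570190429688)
```

View pics/w2.png

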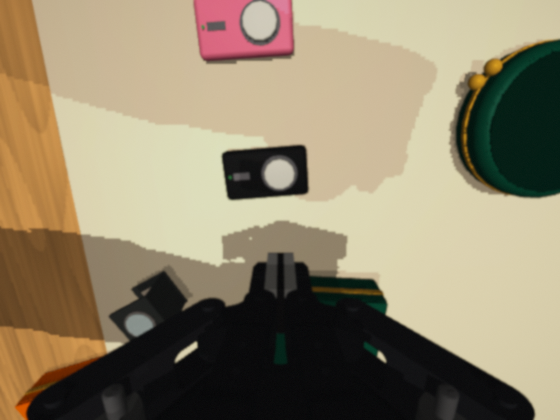

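The lid is shut with tilt near 0. The black remote's button is at (279,173), world (0.5455, -0.0105, 0.020).

```bash
python3 -m pendant '[{"travel":[0.25,0,0.2],"rot":[0,0,0],"fingers":-1},{"travel":[0.25,0,0.5],"rot":[0,0,0],"fingers":-1},{"travel":[0.25,0,0.75],"rot":[0,0,0],"fingers":-1},{"travel":[0.25,0,0.75],"rot":[0,0,0],"fingers":-1},{"travel":[0.25,0,0.75],"rot":[0,0,0],"fingers":-1}]'
```

```text
clock: 5.95
tcp_pos: [0.5461, -0.0143, 0.0549]
orientation: [-0.001, 0.708, 0.707, -0.0]
wrist_force: [0.2, -0.1, -0.2]
finger_gap: -0.0002
grip_force: 0.0
```

```bash
python3 -m pendant '[{"travel":[0.03,0,0.04],"rot":[0,0,0],"fingers":-1},{"travel":[0.03,0,0.08],"rot":[0,0,0],"fingers":-1},{"travel":[0.03,0,0.12],"rot":[0,0,0],"fingers":-1},{"travel":[0.03,0,0.14],"rot":[0,0,0],"fingers":-1},{"travel":[0.03,0,0.16],"rot":[0,0,0],"fingers":-1},{"travel":[0.03,0,0.17],"rot":[0,0,0],"fingers":-1},{"travel":[0.03,0,0.17],"rot":[0,0,0],"fingers":-1}]'
```

```text
clock: 6.65
tcp_pos: [0.5465, -0.0097, 0.0349]
orientation: [0.0, 0.707, 0.707, 0.0]
wrist_force: [-1.2, -1.0, 3.9]
finger_gap: 0.0003
grip_force: 1.8
```

```bash
python3 -m pendant '[{"travel":[0,0,0.012],"rot":[0,0,0],"fingers":-1},{"travel":[0,0,0.012],"rot":[0,0,0],"fingers":-1}]'
```

```text
clock: 6.85
tcp_pos: [0.5465, -0.0097, 0.0346]
orientation: [0.0, 0.707, 0.707, 0.0]
wrist_force: [-3.3, -0.7, 11.8]
finger_gap: -0.0003
grip_force: 6.1
```

The button bottomed out at 11.8 N. I'll lift and head for the clasp, checking it on the way.

```bash
python3 -m pendant '[{"travel":[0,0,-0.3],"rot":[0,0,0],"fingers":-1},{"travel":[0,0,-0.6],"rot":[0,0,0],"fingers":-1},{"travel":[-0.3,0,-1],"rot":[0,0,0],"fingers":-1},{"travel":[-0.7,0.02,-1],"rot":[0,0,0],"fingers":-1},{"travel":[-1,0.02,-1],"rot":[0,0,0],"fingers":-1},{"travel":[-1,0.02,-1],"rot":[0,0,0],"fingers":-1},{"travel":[-1,0.02,-1],"rot":[0,0,0],"fingers":-1}]'
python3 - <<'E'
from fit import *
for c in ["wrist","scene","side"]:
    m,s,p,d=cam(c); W=world(m,s,d); W[d==0]=np.nan
    if c=="wrist": print(s["tcp_pos"])
    for t in ["clasp_long","shutter_top"]:
      for r in env.outline_of(c,t)[:3]:
        k=r["mask"]; w=W[k]; print(c,t,round(r["conf"],2),r["xy"],k.sum(),np.round(np.nanmedian(w,0),4),np.round(np.nanpercentile(w,3,axis=0),3),np.round(np.nanpercentile(w,97,axis=0),3))
E
```

```text
clock: 7.55
tcp_pos: [0.5483, -0.1304, 0.1528]
orientation: [-0.0, 0.708, 0.706, 0.0]
wrist_force: [0.1, 0.3, 0.1]
finger_gap: 0.0001
grip_force: 0.0
[ 0.54826643 -0.13038233  0.15277503]
wrist shutter_top 0.83 [274.8, 57.1] 969 [ 0.5461 -0.011   0.0201] [ 0.535 -0.022  0.015] [0.557 0.    0.021]
scene clasp_long 0.41 [215.0, 204.9] 90 [ 0.5533 -0.2208  0.0493] [ 0.533 -0.24   0.045] [ 0.568 -0.203  0.054]
scene shutter_top 0.57 [366.6, 223.5] 224 [0.4181 0.1976 0.0369] [0.393 0.182 0.002] [0.427 0.21  0.054]
scene shutter_top 0.55 [278.7, 233.5] 54 [ 0.5497 -0.01    0.0188] [ 0.536 -0.022  0.014] [0.56  0.001 0.022]
side clasp_long 0.68 [211.0, 297.4] 192 [ 0.3268 -0.3456  0.0512] [ 0.306 -0.362  0.046] [ 0.343 -0.324  0.054]
side clasp_long 0.59 [288.4, 251.5] 135 [ 0.5479 -0.2247  0.0511] [ 0.53  -0.245  0.046] [ 0.563 -0.207  0.054]
side shutter_top 0.59 [272.7, 211.3] 39 [ 0.5437 -0.0148  0.0211] [ 0.534 -0.022  0.016] [ 0.553 -0.001  0.024]
```

The clasp measures (0.5505, -0.2225, 0.052), which agrees with the lid fit, and the button is back up at z 0.020. I'll hover with the TCP at z about 0.094.

```bash
python3 -m pendant '[{"travel":[-0.3,0.02,0],"rot":[0,0,0],"fingers":-1},{"travel":[-0.6,0.02,0],"rot":[0,0,0],"fingers":-1},{"travel":[-0.77,0.02,0.1],"rot":[0,0,0],"fingers":-1},{"travel":[-0.77,0.02,0.25],"rot":[0,0,0],"fingers":-1},{"travel":[-0.77,0.02,0.4],"rot":[0,0,0],"fingers":-1},{"travel":[-0.77,0.02,0.48],"rot":[0,0,0],"fingers":-1},{"travel":[-0.77,0.02,0.48],"rot":[0,0,0],"fingers":-1},{"travel":[-0.77,0.02,0.48],"rot":[0,0,0],"fingers":-1}]'
python3 - <<'E'
from fit import *
p=tilt("side"); cv2.imwrite("pics/s4.png",cv2.resize(p[190:310,230:370],None,fx=5,fy=5))
E
```

```text
clock: 8.8
tcp_pos: [0.5513, -0.2218, 0.096]
orientation: [0.0, 0.707, 0.707, 0.0]
wrist_force: [0.5, 0.7, -0.3]
finger_gap: -0.0002
grip_force: 0.0
side 1188 [-0.019  0.009  0.058] z 0.0451 ((585.4909057617188, -227.81973266601562), (207.9648895263672, 98.01765441894531), 85.43025970458984)
```

View pics/s4.png

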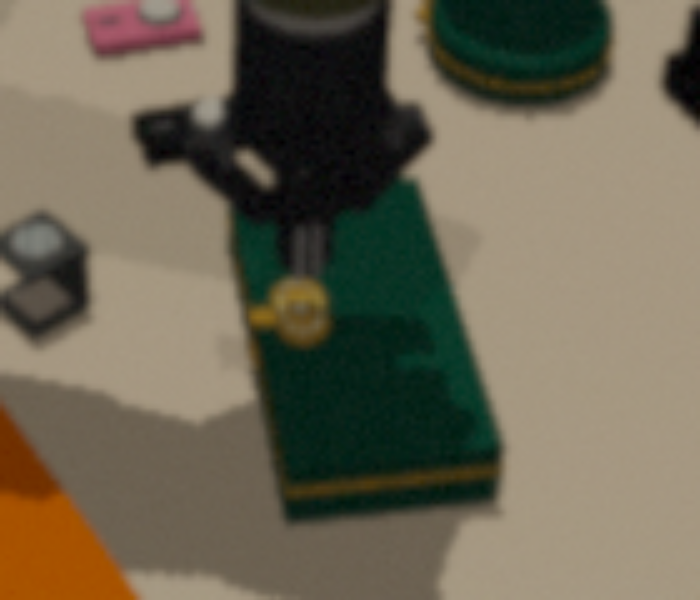

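The fingertips, near (310,275), hang just above the clasp at (300,310), and the lid is shut. I'll hold here for about 3.5 s.

```bash
H='x'
python3 -m pendant '[{"travel":[0,0,0],"rot":[0,0,0],"fingers":-1},{"travel":[0,0,0],"rot":[0,0,0],"fingers":-1},{"travel":[0,0,0],"rot":[0,0,0],"fingers":-1},{"travel":[0,0,0],"rot":[0,0,0],"fingers":-1},{"travel":[0,0,0],"rot":[0,0,0],"fingers":-1},{"travel":[0,0,0],"rot":[0,0,0],"fingers":-1},{"travel":[0,0,0],"rot":[0,0,0],"fingers":-1},{"travel":[0,0,0],"rot":[0,0,0],"fingers":-1},{"travel":[0,0,0],"rot":[0,0,0],"fingers":-1},{"travel":[0,0,0],"rot":[0,0,0],"fingers":-1}]' | head -1
python3 -m pendant '[{"travel":[0,0,0],"rot":[0,0,0],"fingers":-1},{"travel":[0,0,0],"rot":[0,0,0],"fingers":-1},{"travel":[0,0,0],"rot":[0,0,0],"fingers":-1},{"travel":[0,0,0],"rot":[0,0,0],"fingers":-1},{"travel":[0,0,0],"rot":[0,0,0],"fingers":-1},{"travel":[0,0,0],"rot":[0,0,0],"fingers":-1},{"travel":[0,0,0],"rot":[0,0,0],"fingers":-1},{"travel":[0,0,0],"rot":[0,0,0],"fingers":-1},{"travel":[0,0,0],"rot":[0,0,0],"fingers":-1},{"travel":[0,0,0],"rot":[0,0,0],"fingers":-1}]' | head -1
python3 -m pendant '[{"travel":[0,0,0],"rot":[0,0,0],"fingers":-1},{"travel":[0,0,0],"rot":[0,0,0],"fingers":-1},{"travel":[0,0,0],"rot":[0,0,0],"fingers":-1},{"travel":[0,0,0],"rot":[0,0,0],"fingers":-1},{"travel":[0,0,0],"rot":[0,0,0],"fingers":-1},{"travel":[0,0,0],"rot":[0,0,0],"fingers":-1},{"travel":[0,0,0],"rot":[0,0,0],"fingers":-1},{"travel":[0,0,0],"rot":[0,0,0],"fingers":-1},{"travel":[0,0,0],"rot":[0,0,0],"fingers":-1},{"travel":[0,0,0],"rot":[0,0,0],"fingers":-1}]'
python3 -m pendant '[{"travel":[0,0,0],"rot":[0,0,0],"fingers":-1},{"travel":[0,0,0],"rot":[0,0,0],"fingers":-1},{"travel":[0,0,0],"rot":[0,0,0],"fingers":-1},{"travel":[0,0,0],"rot":[0,0,0],"fingers":-1},{"travel":[0,0,0],"rot":[0,0,0],"fingers":-1}]' | head -2
python3 -c "
from workcell import env
print(env.hand_in())"
```

```text
clock: 9.85
clock: 10.85
clock: 11.85
tcp_pos: [0.551, -0.222, 0.0956]
orientation: [0.0, 0.707, 0.707, 0.0]
wrist_force: [0.2, 0.6, -0.1]
finger_gap: -0.0002
grip_force: 0.0
clock: 12.35
tcp_pos: [0.5511, -0.222, 0.0956]
the job is handed in; nothing more can be done
None
```

I pressed the long clutch's lid shut, pressed the black remote's button fully down and released it, held still above the clasp for over three seconds without touching it, and handed the job in at about 12 s; no verdict came back.

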